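Clamp a steel fitting in the bench jig with the torque-limiting knob

ROBOT

A 6-joint arm with a two-finger parallel gripper is mounted at the origin on the work surface. World frame = base frame: x ahead of the robot, y to its left, z up, the work surface at z = 0. Lengths are in m, angles in rad, forces in N, time in s.
With the tool pointing down it reaches from about 0.25 to 0.725 m from the base axis. Payload 4 kg.
Tool frame: the origin (TCP) lies on the centre line of the jaws, within the pads' length; the fingertips stand ahead of it and the grasp point (between the pads) lies 3 mm ahead of it (bot.tcp_to_tips is the z of the fingertips in the tool frame, in m); z points along the fingers, y is the line along which they close (so a half turn about z gives the same grasp; the last joint's range is limited). The gripper opens to 85 mm and grips with 20 to 120 N. Pads are 22 mm wide; open, the fingers measure 114 mm over their backs; the gripper's body (76 mm by 85 mm) begins 54 mm behind the grasp point. The pads swing forward as they close: fully open they stand 13 mm farther back than shut.
Start: joints at [-1.102, 0.241, 0.005, 1.335, 0, 1.571], TCP at [0.226, -0.446, 0.253] pointing down, gripper open.
Joint ranges: [-2.72, 2.72], [-1.05, 1.87], [-1.09, 1.28], [-1.99, 2.15], [-1.42, 1.44], [-3.14, 3.14]. Speed limits (rad/s): [2.79, 2.79, 3.14, 3.14, 3.14, 3.14].

INTERFACE

Orientations are given as a unit quaternion [x, y, z, w].
In Python, from workcell import telemetry, camera, camera_params, ticket, boxes_of, cut_out, spot_point, bot gives the robot as it stands.
- The arm moves only by the shell command python3 -m creep 'ROWS'. ROWS is text: rows parted by semicolons, each of 5 numbers parted by spaces: the opening, from 0 (shut) to 1 (fully open), then the shift along the tool's x, y, z in units of 150 mm (1.0 is 150 mm), then the turn about the tool's z in units of 180 degrees (1.0 is 180 degrees). In form: claw x y z turn; .... A call has 1 to 12 rows; each row is the pose to reach, as a shift and turn from the pose commanded when the call began, along the tool's axes at that moment, turning the shorter way round; what a row does not reach only later rows make up. A row lasts 1/8 s, in which the tool goes at most 62.5 mm and 10.7 degrees, less where a joint would pass 70% of its speed; a pose out of reach is approached as far as the arm can. A call with a number of a shift or a turn outside -1 to 1 is refused whole. A call with a gripper value outside its range is refused whole. The fingers move at their own pace and stop on an object; the grip force is fixed at half the most. Time passes only in rows, so rows that repeat a pose let the fingers close. It gives the time, the measured TCP pose, the force, the opening and the grip force at its end, in the units of the state.
- telemetry.get_obs(): the state, without advancing time (a new reading comes with each control period).
- camera(name): name is "side" or "top"; returns the picture (400x640x3 uint8, red, green, blue); there is no depth.
- camera_params(name): a dict with "camera_matrix" (3x3 intrinsics, pixels), "eye" and "attitude" of the camera in the world. Camera axes: x right, y down, z forward; pixel columns grow to the right and rows downward; lengths in m; the calibration is good to about 2 mm. A picture is of the moment at which its call begins. camera_params takes no time and is no camera call.
- ticket.job_done(): hands the job in; it is judged then, once.
Trained networks look in the newest picture that a camera, given by its name, has taken for a name from the list of things; names that differ only in an ending like _2 or _b are one class to them, and where a whole thing is asked for, a point or a joint stands for the part that bears it (a point fixed in the world has none). Each returns a list of dicts, best first, with "conf" (0 to 1); they miss things now and then, are a little off and sometimes report something else, mostly with a low value. They report only what shows in the picture. A call takes as long as a camera call. They do not tell look-alikes from the thing itself.
- boxes_of(thing, camera): "at" ([x, y, z] in m, in world coordinates, good to about 4 mm: the middle of the surface that is visible of it).
- cut_out(thing, camera): "pixels" (400x640 bool, what is visible of it).
- spot_point(thing, camera): "at" ([x, y, z] in m, in world coordinates, good to about 4 mm: a listed point, or the origin of a listed thing).
The state is a dict: "clock": time; "joint_pos": joint angles; "joint_vel": joint speeds; "tau": joint torques, N m; "eef_pos": TCP position; "tool_rot": TCP orientation; "ft_force": force on the tool from outside, world axes, zero at the start; "ft_torque": the same for the moment, N m; "grip_width": finger opening in m; "grasp_force": force on a finger pad.
Only numpy, scipy, OpenCV 4.12 (cv2) and the standard library are available. Lean on these libraries where they do the work, as an engineer would, in place of code of your own. Each camera call takes 0.05 s, during which the arm holds its last target. There are 200 camera calls.

TASK

Gently stand the tall steel fitting on its square foot in the bench jig, between the two jaws and the low side cheeks, with the foot square to the jaws. Then turn the jig's black knob clockwise until the moving jaw has pushed the fitting flat against the fixed jaw and the knob slips and clicks, and stop there: one click is enough, and more than three would spoil the setting. Let go of the knob and leave the other things on the bench where they are.

Things in the scene. Friction and masses are not known exactly. Their poses are not given: they have to be found in the camera images.
- fitting: The fitting to clamp: steel, 74 mm tall, about 0.26 kg. Square foot 36 x 36 x 22 mm, round waist 28 mm in diameter up to 46 mm, square head 20 x 20 mm from 46 to 74 mm, parallel to the foot (grip it there). Origin: centre of the foot's underside; z up, x and y square to the foot's sides. The other two steel pieces are lower, round, without square head.
- jig: Bench jig, fixed. Base plate 210 x 100 mm, 16 mm thick, x = -45 to +165 mm; the fitting stands on it. Origin: on the bench top, right under where the foot's centre ends when clamped. x: clamping axis, from fixed jaw to knob. Two low side cheeks (y = +-23 to +-29 mm, x = -15 to +15 mm, tops 28 mm above the bench) leave the foot 5 mm play each side.
- fixed_face (a point): Middle of the fixed jaw's face, 35 mm above the bench, at x = -18 mm, y = 0 of the jig and with its axes. The fixed jaw is a dark steel block 70 mm wide, 22 mm thick, its top 50 mm above the bench. The fitting may be set down up to 6 mm away from this face: turning the knob makes the moving jaw push it home.
- gearbox_top (a point): Middle of the grey gearbox's top, 56 mm above the bench, at x = +120 mm of the jig, under the knob; 70 x 70 mm. From it two bars carry the moving jaw, a dark plate 60 mm wide, top 49 mm above the bench. The jaw starts 16 to 36 mm farther open than the clamped fitting needs; it differs each time and is not reported.
- collar: Steel collar 48 mm in diameter, 10 mm high, on the gearbox under the knob: it drives the moving jaw, 14 mm per rad, about 0.15 N m to turn; clockwise from above closes, and the jaw stays where it is left. It stands still once the jaw is tight. Origin: on the axis at its underside; z up. Its x axis (small dark groove in its top) starts right under the knob's dot.
- knob_grip (a point): On the black knob's axis at the height to grip, 100 mm above the bench; x along the knob's bar, z up. Bar 44 mm long, 14 mm wide (grip across this), 76 to 108 mm above the bench, on a disc 32 mm across (68 to 78 mm). The bar starts at varying angles. The knob drives the collar and slips over it, clicking, when the jaw is tight.
- knob_dot (a point): White dot on top of the bar, 18 mm from the axis at its x end. Starts above the collar's groove; how far it is ahead of it, clockwise from above, is the slip: 0.314 rad (18 degrees) a click, 20 clicks a turn. The knob's torque, 0.15 N m while the jaw runs free, climbs to 0.45 before a click, then drops; read at a standstill, both come out about 0.3 N m lower.
- stub1: Bystander: low round steel stub, foot 38 mm in diameter, 36 mm tall; origin under its centre.
- stub2: Bystander: a second stub like the first.
- tape: Bystander: cardboard tape core standing on its end, 90 mm in diameter, 36 mm tall; origin under its centre.
- driver: Bystander: screwdriver with black handle, lying along its x axis; origin under its middle.
- carton: Bystander: small cardboard carton 100 x 75 x 60 mm; origin under its centre.
- canister: Bystander: white plastic bottle, 52 mm in diameter, 120 mm tall; origin under its centre.
- tray: Bystander: empty blue plastic tray 170 x 110 x 35 mm; origin under its centre.
There are look-alikes about, which are no part of the job. There is more than one size of the jig; the one meant has the size given above.

How it is judged:
By the outcome, as a careful person would: the job done as asked, in the order asked, and still so for the second after the job is handed in, with the robot touching nothing.
It also fails if it takes over 72 s, if anything falls off the work surface, if the arm or the gripper's body presses on something with over 40 N, if the wrist force passes 120 N, or if a joint passes its speed limit or range.

## Working session

There is one attempt and no reset: what is moved stays moved. The work goes in short steps, Python scripts to look and compute and a shell command to move; the robot and the scene stay as the last step left them, time stands still between calls to the robot, and variables do not carry over. Pictures are saved under pics/ and viewed, at most 10 in all, crops included, and the job is handed in when it is done.

```bash
ls; mkdir -p pics; cat > h.py <<'E'
import numpy as np,cv2
from scipy.spatial.transform import Rotation as R
from workcell import telemetry,camera,camera_params,ticket,boxes_of,cut_out,spot_point,bot
def cam(n):
    p=camera_params(n);K=np.array(p["camera_matrix"]);A=np.array(p["attitude"],float)
    M=A if A.shape==(3,3) else R.from_quat(A).as_matrix()
    return K,np.array(p["eye"]),M
def ray(n,u,v,z):
    K,e,M=cam(n);d=M@np.linalg.inv(K)@[u,v,1];return e+d*(z-e[2])/d[2]
def pix(n,P):
    K,e,M=cam(n);q=K@M.T@(np.array(P)-e);return q[:2]/q[2]
def save(n,f,box=None,s=1):
    im=camera(n)[:,:,::-1]
    if box: im=im[box[1]:box[3],box[0]:box[2]]
    cv2.imwrite("pics/"+f,cv2.resize(im,None,fx=s,fy=s,interpolation=cv2.INTER_CUBIC))
E
python3 - <<'E'
from h import *
np.set_printoptions(precision=4,suppress=True)
ims=[camera(n) for n in("top","side")]
for n,i in zip(("top","side"),ims): cv2.imwrite(f"pics/{n}0.png",i[:,:,::-1])
print(bot.tcp_to_tips,cam("top"),cam("side"))
for t in ["fitting","jig","fixed_face","gearbox_top","collar","knob_grip","knob_dot","stub1","carton","canister","tray","tape","driver"]:
  for n in("top","side"):
    print(t,n,[(np.round(d["at"],3).tolist(),round(d["conf"],2),pix(n,d["at"]).round().tolist()) for d in spot_point(t,n)[:4]])
E
```

```text
pics
0.022 (array([[388.0066,   0.    , 321.7219],
       [  0.    , 388.0066, 203.0801],
       [  0.    ,   0.    ,   1.    ]]), array([ 0.4084, -0.0144,  1.1285]), array([[-0.0236, -0.9941,  0.1057],
       [-0.9997,  0.0225, -0.011 ],
       [ 0.0086, -0.1059, -0.9943]])) (array([[421.0455,   0.    , 316.8934],
       [  0.    , 421.0455, 199.4642],
       [  0.    ,   0.    ,   1.    ]]), array([0.0461, 0.8835, 0.9052]), array([[-0.8817, -0.2971,  0.3667],
       [-0.4717,  0.5316, -0.7035],
       [ 0.014 , -0.7932, -0.6088]]))
fitting top [([0.475, 0.207, 0.001], 0.61, [241.0, 223.0]), ([0.45, 0.418, 0.002], 0.25, [168.0, 234.0])]
fitting side [([0.548, -0.108, 0.056], 0.74, [321.0, 199.0]), ([0.485, 0.202, 0.001], 0.63, [289.0, 279.0])]
jig top [([0.564, -0.226, -0.003], 0.76, [389.0, 190.0]), ([0.373, -0.245, -0.0], 0.74, [399.0, 255.0]), ([0.643, -0.474, -0.003], 0.74, [471.0, 162.0]), ([0.565, -0.246, 0.03], 0.61, [398.0, 188.0])]
jig side [([0.568, -0.222, -0.002], 0.95, [330.0, 193.0]), ([0.372, -0.24, 0.002], 0.66, [383.0, 206.0]), ([0.646, -0.469, 0.001], 0.64, [341.0,
[... 2079 characters left out ...]
8, -0.004], 0.89, [298.0, 175.0])]
canister top [([0.278, -0.336, 0.006], 0.8, [432.0, 288.0])]
canister side [([0.274, -0.343, -0.002], 0.75, [419.0, 200.0]), ([0.552, -0.106, 0.06], 0.19, [319.0, 197.0])]
tray top [([0.452, 0.415, 0.002], 0.63, [169.0, 233.0])]
tray side [([0.45, 0.416, -0.001], 0.84, [256.0, 343.0])]
tape top [([0.444, 0.066, 0.002], 0.49, [290.0, 233.0])]
tape side [([0.446, 0.062, -0.001], 0.82, [324.0, 253.0]), ([0.548, -0.109, 0.055], 0.23, [321.0, 199.0])]
driver top [([0.75, 0.071, -0.001], 0.67, [287.0, 130.0]), ([0.274, -0.336, 0.004], 0.67, [432.0, 289.0])]
driver side [([0.751, 0.071, 0.001], 0.54, [240.0, 223.0]), ([0.446, 0.061, -0.002], 0.43, [324.0, 253.0])]
```

View pics/top0.png

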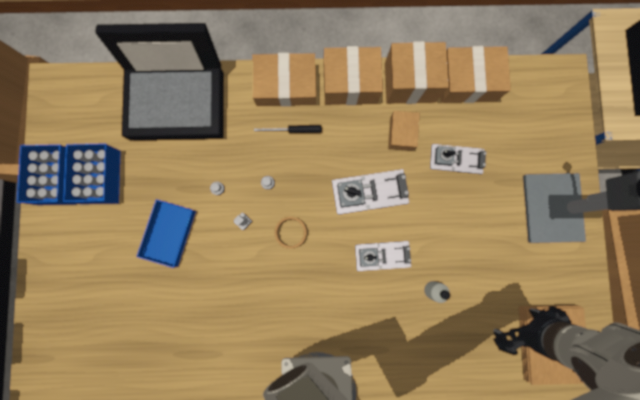

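View pics/side0.png

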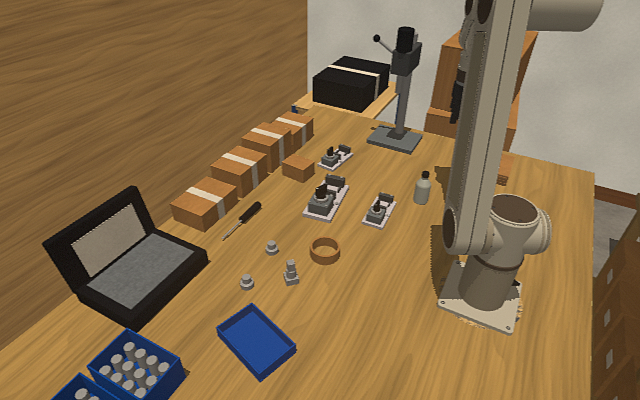

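Top view: there are three jigs, at (370,191), (383,256) and (458,158). Only the first is about 77 px, or roughly 215 mm, long. The other two are about 55 px (160 mm), so (370,191) is the one meant. There are three steel pieces, at (241,221), (217,188) and (267,183). Only (241,221) is tall with a square head; the side view shows it at (291,272). Next I'll confirm both in an enlarged crop.

```bash
python3 - <<'E'
from h import *
np.set_printoptions(precision=4,suppress=True)
t=camera("top")[:,:,::-1];s=camera("side")[:,:,::-1]
up=lambda im,b,f:cv2.resize(im[b[1]:b[3],b[0]:b[2]],None,fx=f,fy=f,interpolation=cv2.INTER_CUBIC)
a=up(t,(325,160,415,220),4.4); b=up(s,(295,165,365,225),4.4)
c=up(t,(222,203,262,243),6); d=up(s,(270,250,310,290),6)
W=[np.hstack([a,b]),np.hstack([c,d])]
w=max(x.shape[1] for x in W);W=[cv2.copyMakeBorder(x,0,0,0,w-x.shape[1],0) for x in W]
cv2.imwrite("pics/crop1.png",np.vstack(W))
# plate
g=t[160:220,325:415].astype(int);m=((g.min(2)>165)&(g.max(2)-g.min(2)<40)).astype(np.uint8)
cs,_=cv2.findContours(m,0,2);pts=np.vstack([c for c in cs if cv2.contourArea(c)>10]).reshape(-1,2)+[325,160]
P=np.array([ray("top",u,v,.016)[:2] for u,v in pts]).astype(np.float32)*1000
print("plate",cv2.minAreaRect(P)); print(cv2.boxPoints(cv2.minAreaRect(P)))
for n in("top","side"):
  for k,zz in(("fitting",.0),("knob_grip",.108)):
    for d in cut_out(k,n)[:3]:
      v,u=np.nonzero(d["pixels"]); 
      if len(u)<4: continue
      Q=np.array([ray(n,a,b,zz)[:2] for a,b in zip(u,v)]).astype(np.float32)*1000
      print(k,n,round(d["conf"],2),len(u),(u.mean().round(1),v.mean().round(1)),cv2.minAreaRect(Q))
  for k in("fitting","stub1","knob_dot","knob_grip","collar"): print(k,n,[(np.round(d["at"],4),round(d["conf"],2)) for d in spot_point(k,n)[:4]])
E
```

```text
plate ((558.243408203125, -167.05801391601562), (99.9730224609375, 208.10336303710938), 7.6747727394104)
[[ 494.8086  -70.6141]
 [ 522.6007 -276.8533]
 [ 621.6782 -263.5019]
 [ 593.8861  -57.2627]]
fitting top 0.51 184 (np.float64(242.1), np.float64(221.3)) ((481.3250427246094, 205.8826904296875), (41.50949478149414, 36.596702575683594), 44.27446365356445)
fitting top 0.46 386 (np.float64(299.2), np.float64(129.3)) ((752.8740844726562, 68.32762908935547), (196.79624938964844, 30.646249771118164), 88.80553436279297)
fitting top 0.17 309 (np.float64(286.8), np.float64(231.7)) ((444.9237365722656, 68.58013153076172), (89.94627380371094, 89.6783676147461), 88.68424224853516)
knob_grip top 0.62 157 (np.float64(351.8), np.float64(192.3)) ((543.341796875, -106.78800964355469), (42.540496826171875, 29.452068328857422), 88.70850372314453)
fitting top [(array([ 0.5497, -0.1003,  0.0552]), 0.6), (array([0.4791, 0.2048, 0.0007]), 0.46), (array([0.4425, 0.0631, 0.0006]), 0.44)]
stub1 top [(array([ 0.592 ,  0.1312, -0.0018]), 0.53), (array([ 0.5765,  0.2774, -0.0034]), 0.42)]
knob_dot top [(array(
[... 856 characters left out ...]
, 11.429056167602539)
fitting side [(array([ 0.4825,  0.2026, -0.0001]), 0.55)]
stub1 side [(array([0.5958, 0.1326, 0.0004]), 0.69), (array([0.584 , 0.2764, 0.0004]), 0.58), (array([ 0.2731, -0.3432,  0.0013]), 0.45)]
knob_dot side [(array([ 0.6556, -0.3662,  0.0776]), 0.59), (array([ 0.5573, -0.0908,  0.1109]), 0.41), (array([ 0.3737, -0.1415,  0.0793]), 0.4)]
knob_grip side [(array([ 0.6552, -0.3853,  0.0734]), 0.54), (array([ 0.5499, -0.1075,  0.1043]), 0.47), (array([ 0.369 , -0.1541,  0.0741]), 0.42), (array([ 0.569 , -0.248 ,  0.0329]), 0.23)]
collar side [(array([ 0.5525, -0.1053,  0.0596]), 0.66), (array([ 0.3687, -0.1517,  0.0418]), 0.64), (array([ 0.6575, -0.3814,  0.0441]), 0.42)]
```

View pics/crop1.png

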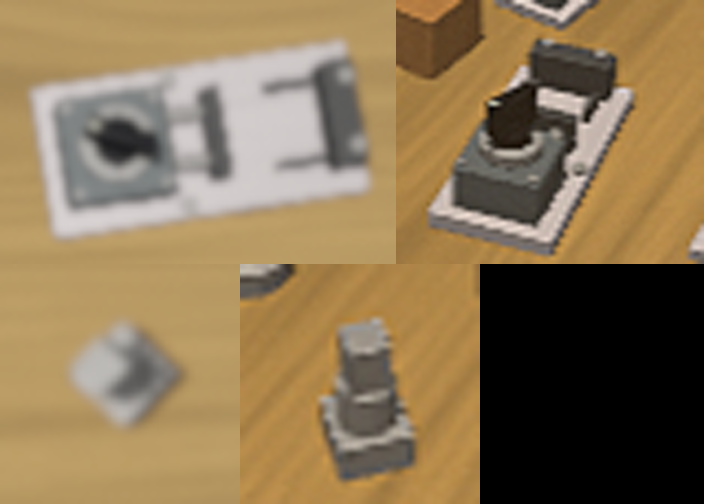

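The crops confirm both. The jig at (370,191) has the long plate, with jaws at about (374,190) and (397,186) and the knob at (351,190). The tall piece with the square head is at (242,221). Its foot lies diagonally.

```bash
cat >> h.py <<'E'
from scipy.optimize import minimize
def hull(n,pts,S=4):
    P=np.array([pix(n,p) for p in pts]);return cv2.convexHull(((P+.5)*S).round().astype(np.int32))
def sil(n,x,y,yaw,z0=0):
    S=4;im=np.zeros((1600,2560),np.uint8);c,s=np.cos(yaw),np.sin(yaw)
    def box(h,a,b):
        return [(x+c*i-s*j,y+s*i+c*j,z0+z) for i in(-h,h) for j in(-h,h) for z in(a,b)]
    cyl=[(x+.014*np.cos(t),y+.014*np.sin(t),z0+z) for t in np.linspace(0,6.28,24) for z in(.022,.046)]
    for b in(box(.018,0,.022),cyl,box(.01,.046,.074)): cv2.fillConvexPoly(im,hull(n,b),255)
    return im
def steel(n,x,y,r=18):
    im=camera(n);u,v=pix(n,(x,y,.03)).astype(int);hsv=cv2.cvtColor(im,cv2.COLOR_RGB2HSV)
    m=np.zeros((400,640),np.uint8);m[v-r:v+r,u-r:u+r]=(hsv[v-r:v+r,u-r:u+r,1]<70)*255
    return m
def fitfit(x,y,yaw):
    ms={n:steel(n,x,y) for n in("top","side")}
    def cost(p):
        t=0
        for n,m in ms.items():
            a=cv2.resize(sil(n,p[0]/1e3,p[1]/1e3,p[2]/50),(640,400),interpolation=cv2.INTER_AREA)
            t+=np.abs(a.astype(float)-m).sum()/255/ (m>0).sum()
        return t
    best=min((minimize(cost,(x*1e3,y*1e3,50*w),method="Nelder-Mead",options=dict(initial_simplex=np.array([x*1e3,y*1e3,50*w])+np.array([[0,0,0],[4,0,0],[0,4,0],[0,0,8]]))) for w in (yaw-.3,yaw,yaw+.3)),key=lambda r:r.fun)
    return best.x/[1e3,1e3,50],best.fun,[int((m>0).sum()) for m in ms.values()]
def st():
    o=telemetry.get_obs();Rm=R.from_quat(o["tool_rot"]).as_matrix();return o,np.array(o["eef_pos"]),Rm
def go(x,y,z,yaw=None):
    "shift in tool axes/150mm and turn/180deg to reach TCP x,y,z with tool y along yaw (deg, mod 180)"
    o,p,Rm=st();d=Rm.T@(np.array([x,y,z])-p)/.15
    cy=np.degrees(np.arctan2(Rm[1,1],Rm[0,1]));tn=None
    if yaw is not None:
        e=(yaw-cy+90)%180-90; tn=np.round(-e/180,4)
    print("shift",d.round(3),"turn",tn,"cur yaw",cy.round(1),"j6",round(o["joint_pos"][5],2),"t",round(o["clock"],2))
E
python3 - <<'E'
from h import *
np.set_printoptions(precision=4,suppress=True)
o,p,Rm=st();print(p,Rm,o["clock"])
f=fitfit(.481,.204,np.radians(44));print(f,np.degrees(f[0][2]))
# knob dot
t=camera("top");b=cv2.resize(t[180:202,338:364],None,fx=1,fy=1)
g=cv2.cvtColor(t,cv2.COLOR_RGB2GRAY);print(g[182:200,340:362])
print("dot ray",ray("top",345.9,188.4,.108), "axis pix",pix("top",(.5502,-.1077,.108)))
go(*f[0][:2],.20,np.degrees(f[0][2])); go(*f[0][:2],.20,np.degrees(f[0][2])+90)
E
```

```text
[ 0.2259 -0.446   0.2533] [[ 0.8921  0.4518  0.    ]
 [ 0.4518 -0.8921  0.0001]
 [ 0.0001 -0.0001 -1.    ]] 2.2Traceback (most recent call last):
  File "<stdin>", line 4, in <module>
  File "h.py", line 38, in fitfit
    best=min((minimize(cost,(x*1e3,y*1e3,50*w),method="Nelder-Mead",options=dict(initial_simplex=np.array([x*1e3,y*1e3,50*w])+np.array([[0,0,0],[4,0,0],[0,4,0],[0,0,8]]))) for w in (yaw-.3,yaw,yaw+.3)),key=lambda r:r.fun)
  File "h.py", line 38, in <genexpr>
    best=min((minimize(cost,(x*1e3,y*1e3,50*w),method="Nelder-Mead",options=dict(initial_simplex=np.array([x*1e3,y*1e3,50*w])+np.array([[0,0,0],[4,0,0],[0,4,0],[0,0,8]]))) for w in (yaw-.3,yaw,yaw+.3)),key=lambda r:r.fun)
              ~~~~~~~~^^^^^^^^^^^^^^^^^^^^^^^^^^^^^^^^^^^^^^^^^^^^^^^^^^^^^^^^^^^^^^^^^^^^^^^^^^^^^^^^^^^^^^^^^^^^^^^^^^^^^^^^^^^^^^^^^^^^^^^^^^^^^^^^^^^^^^^^^^^^^^^^^^^^^
    res = _minimize_neldermead(fun, x0, args, callback, bounds=bounds,
                               **options)
    fxe = func(xe)
    fx = function(np.copy(x), *(wrapper_args + args))
  File "h.py", line 35, in cost
    a=cv2.resize(sil(n,p[0]/1e3,p[1]/1e3,p[2]/50),(640,400),interpolation=cv2.INTER_AREA)
                 ~~~^^^^^^^^^^^^^^^^^^^^^^^^^^^^^
  File "h.py", line 24, in sil
    for b in(box(.018,0,.022),cyl,box(.01,.046,.074)): cv2.fillConvexPoly(im,hull(n,b),255)
                                                                             ~~~~^^^^^
  File "h.py", line 18, in hull
    P=np.array([pix(n,p) for p in pts]);return cv2.convexHull(((P+.5)*S).round().astype(np.int32))
                ~~~^^^^^
  File "h.py", line 11, in pix
    K,e,M=cam(n);q=K@M.T@(np.array(P)-e);return q[:2]/q[2]
          ~~~^^^
  File "h.py", line 5, in cam
    p=camera_params(n);K=np.array(p["camera_matrix"]);A=np.array(p["attitude"],float)
ValueError: time passes only in moves, steps and waits
```

```bash
sed -i 's/^def cam(n)/import functools\n@functools.cache\ndef cam(n)/' h.py
python3 - <<'E'
from h import *
np.set_printoptions(precision=4,suppress=True)
f=fitfit(.481,.204,np.radians(44));print(f,np.degrees(f[0][2]))
t=camera("top");g=cv2.cvtColor(t,cv2.COLOR_RGB2GRAY);print(g[182:200,340:362])
print("dot ray",ray("top",345.9,188.4,.108), "axis pix",pix("top",(.5502,-.1077,.108)))
go(*f[0][:2],.20,np.degrees(f[0][2])); go(*f[0][:2],.20,np.degrees(f[0][2])+90)
E
```

```text
(array([0.4804, 0.2023, 0.7888]), np.float64(0.24083080245512045), [191, 274]) 45.19215768696969
[[168 163 160 157 154 150 145 140 138 137 136 135 134 133 130 130 130 131
  138 146 144 146]
 [156 147 140 137 134 133 133 135 139 142 145 145 143 142 139 135 131 128
  131 135 133 134]
 [155 144 134 131 131 130 131 139 149 156 157 156 156 156 154 148 139 131
  130 130 127 126]
 [149 140 133 131 128 124 125 137 150 157 154 151 152 158 160 158 152 143
  133 129 126 126]
 [137 134 131 131 128 123 122 126 130 133 128 121 125 136 145 152 157 155
  144 133 128 125]
 [132 131 131 130 130 134 136 124 103  90  83  76  80  90 105 126 147 156
  152 139 130 124]
 [130 131 130 128 126 136 142 125  89  62  51  45  46  50  62  89 120 142
  145 135 128 124]
 [130 131 130 123 111 114 120 106  76  55  47  45  43  42  44  57  85 108
  117 116 116 121]
 [130 132 132 125 105  87  80  70  56  48  48  46  46  44  44  44  55  68
   76  82  95 113]
 [128 131 136 140 126 100  71  47  38  39  41  43  45  45  44  44  45  46
   48  54  78 105]
 [125 131 140 153 153 136 103  61  36  30  32  34  37  39  41  42  44  44
[... 175 characters left out ...]
 44  54  52
   49  52  64  87]
 [126 130 134 147 166 172 159 129  93  66  53  49  47  49  62  84  98  93
   79  71  73  90]
 [126 128 132 140 158 171 170 155 129 101  83  70  71  85 105 128 140 134
  116  96  88  97]
 [125 128 130 134 145 162 171 170 158 143 127 111 113 129 145 158 162 153
  135 117 109 111]
 [122 127 130 131 134 146 161 170 171 167 159 151 151 161 168 168 161 149
  135 127 124 125]
 [122 126 130 130 129 132 144 157 166 171 170 168 167 170 169 162 149 136
  130 129 129 132]]
dot ray [ 0.5547 -0.0909  0.108 ] axis pix [352.2726 189.9249]
shift [ 3.466 -3.09   0.355] turn 0.3982 cur yaw -63.1 j6 1.57 t 2.45
shift [ 3.466 -3.09   0.355] turn -0.1018 cur yaw -63.1 j6 1.57 t 2.45
```

```bash
for i in 1 2 3 4; do python3 -m creep '1 0.3 -0.26 0 0; 1 0.6 -0.52 0 0; 1 0.86 -0.77 0 0; 1 0.86 -0.77 0 0' | tail -3; done
python3 -m creep '1 0 0 0.1 -0.058; 1 0 0 0.2 -0.116; 1 0 0 0.3 -0.174; 1 0 0 0.35 -0.232; 1 0 0 0.35 -0.29; 1 0 0 0.35 -0.348; 1 0 0 0.35 -0.406; 1 0 0 0.35 -0.464; 1 0 0 0.35 -0.522; 1 0 0 0.35 -0.58; 1 0 0 0.35 -0.602; 1 0 0 0.35 -0.602'
python3 - <<'E'
from h import *
f=fitfit(.4804,.2023,.7888);print(f)
go(*f[0][:2],.062,np.degrees(f[0][2]));go(.4804,.2023,.062,45)
E
```

```text
ft_force: [-0.2, -0.6, -0.5]
grip_width: 0.0852
grasp_force: 0.0
ft_force: [0.8, -0.3, -0.8]
grip_width: 0.0854
grasp_force: 0.0
ft_force: [-0.2, -0.5, 0.2]
grip_width: 0.0853
grasp_force: 0.0
ft_force: [-0.8, -0.1, -0.7]
grip_width: 0.0854
grasp_force: 0.0
clock: 5.95
eef_pos: [0.4779, 0.1965, 0.2009]
tool_rot: [0.383, 0.924, -0.0, 0.0]
ft_force: [-0.7, -0.3, -0.2]
grip_width: 0.0853
grasp_force: 0.0
(array([0.47933394, 0.20258366, 0.72746139]), np.float64(0.8281077596601554), [604, 280])
shift [0.018 0.032 0.926] turn 0.0185 cur yaw 45.0 j6 1.18 t 6.05
shift [0.011 0.036 0.926] turn 0.0001 cur yaw 45.0 j6 1.18 t 6.05
```

```bash
python3 -m creep '1 0.011 0.036 0.3 0; 1 0.011 0.036 0.55 0; 1 0.011 0.036 0.75 0; 1 0.011 0.036 0.88 0; 1 0.011 0.036 0.88 0'
python3 -m creep '0 0 0 0 0; 0 0 0 0 0; 0 0 0 0 0; 0 0 0 0 0; 0 0 0 0 0; 0 0 0 0 0; 0 0 0 0 0'
python3 - <<'E'
from h import *
a=camera("side")[:,:,::-1][235:305,250:340];b=camera("top")[:,:,::-1][185:255,200:290]
cv2.imwrite("pics/grip.png",cv2.resize(np.hstack([a,b]),None,fx=4.4,fy=4.4,interpolation=cv2.INTER_CUBIC))
go(.4804,.2023,.069,45)
E
```

```text
clock: 6.68
eef_pos: [0.4788, 0.203, 0.0673]
tool_rot: [0.382, 0.924, -0.002, -0.001]
ft_force: [0.1, 0.2, 1.0]
grip_width: 0.0854
grasp_force: 0.0
clock: 7.55
eef_pos: [0.4805, 0.2043, 0.0695]
tool_rot: [0.381, 0.925, 0.0, 0.0]
ft_force: [-0.9, -0.9, 5.4]
grip_width: 0.0193
grasp_force: 59.0
shift [-0.009 -0.01   0.003] turn 0.0012 cur yaw 45.2 j6 1.18 t 7.65
```

View pics/grip.png

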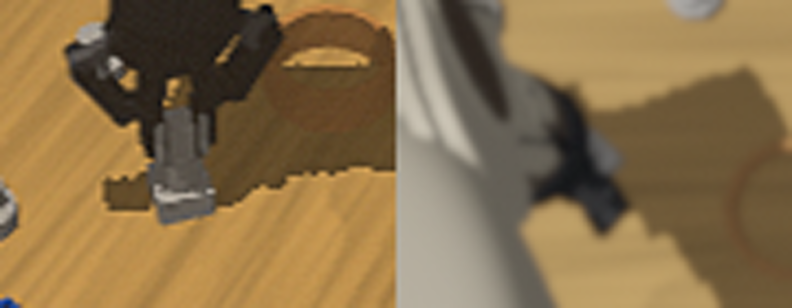

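```bash
python3 -m creep '0 0 0 -0.1 0; 0 0 0 -0.35 0; 0 0 0 -0.65 0; 0 0 0 -0.95 0; 0 0 0 -0.95 0'
python3 -m creep '0 0 0 0 0.05; 0 0 0 0 0.1; 0 0 0 0 0.15; 0 0 0 0 0.2; 0 0 0 0 0.208; 0 0 0 0 0.208; 0 0 0 0 0.208'
python3 - <<'E'
from h import *
np.set_printoptions(precision=4,suppress=True)
go(.5655,-.2215,.212,7.7)
for n in("side","top"):
  camera(n);print([(np.array(d["at"]),d["conf"]) for d in spot_point("fitting",n)[:3]])
E
```

```text
clock: 8.28
eef_pos: [0.4823, 0.2052, 0.2157]
tool_rot: [0.381, 0.925, 0.003, 0.003]
ft_force: [-0.3, 0.1, -2.4]
grip_width: 0.0189
grasp_force: 59.2
clock: 9.15
eef_pos: [0.4799, 0.2042, 0.211]
tool_rot: [0.657, 0.754, -0.0, -0.0]
ft_force: [0.6, 0.3, -1.8]
grip_width: 0.0191
grasp_force: 59.1
shift [-2.889  0.178 -0.007] turn 0.0008 cur yaw 7.8 j6 1.84 t 9.15
[(array([ 0.5494, -0.1031,  0.0541]), 0.49)]
[(array([0.4784, 0.2063, 0.1394]), 0.67)]
```

```bash
for i in 1 2 3; do python3 -m creep '0 -0.3 0.02 0 0; 0 -0.65 0.04 0 0; 0 -0.963 0.059 0 0; 0 -0.963 0.059 0 0' | grep eef; done
python3 -m creep '0 0 0 0.2 0; 0 0 0 0.4 0; 0 0 0 0.55 0; 0 0 0 0.6 0; 0 0 0 0.6 0'
python3 - <<'E'
from h import *
np.set_printoptions(precision=4,suppress=True)
a=camera("side")[:,:,::-1];b=camera("top")[:,:,::-1]
o,p,Rm=st();print(p);print("foot bottom at",p[2]-.069)
cv2.imwrite("pics/hov.png",np.hstack([cv2.resize(a[150:230,290:370],None,fx=5,fy=5,interpolation=cv2.INTER_CUBIC),cv2.resize(b[150:230,325:405],None,fx=5,fy=5,interpolation=cv2.INTER_CUBIC)]))
for n in("side","top"): print([(np.array(d["at"]),d["conf"]) for d in spot_point("fitting",n)[:4]])
go(.5655,-.2215,.088,7.7)
E
```

```text
eef_pos: [0.5089, 0.0594, 0.2114]
eef_pos: [0.5374, -0.0818, 0.2112]
eef_pos: [0.5657, -0.2231, 0.2107]
clock: 11.48
eef_pos: [0.5652, -0.2202, 0.1213]
tool_rot: [0.657, 0.754, 0.0, -0.0]
ft_force: [-0.1, 0.0, -2.8]
grip_width: 0.0191
grasp_force: 59.2
[ 0.566  -0.2211  0.1226]
foot bottom at 0.05359055197891788
[(array([ 0.5671, -0.2197,  0.0503]), 0.61)]
[(array([ 0.5593, -0.2219,  0.0506]), 0.45)]
shift [ 0.001 -0.004  0.232] turn 0.0005 cur yaw 7.8 j6 1.06 t 11.68
```

View pics/hov.png

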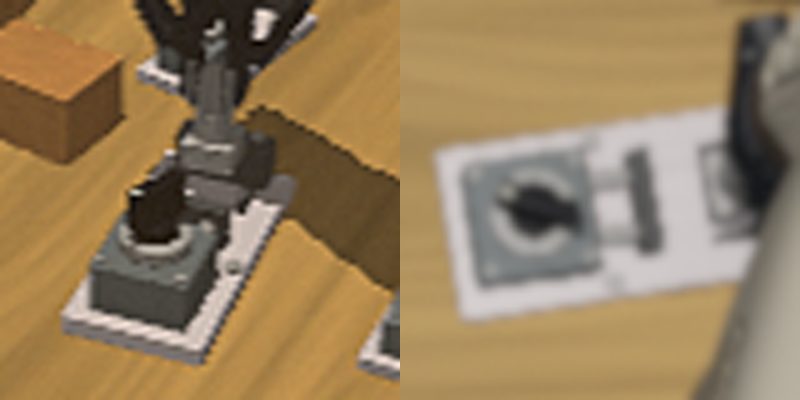

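```bash
python3 -m creep '0 -0.009 -0.004 0.03 0; 0 -0.009 -0.004 0.06 0; 0 -0.009 -0.004 0.09 0; 0 -0.009 -0.004 0.09 0'
python3 -m creep '0 0 0 0.03 0; 0 0 0 0.06 0; 0 0 0 0.09 0; 0 0 0 0.11 0; 0 0 0 0.11 0; 0 0 0 0.11 0'; python3 -c "
from h import *
go(.5656,-.2225,.0855,7.7)"
```

```text
clock: 12.18
eef_pos: [0.5642, -0.2228, 0.107]
tool_rot: [0.658, 0.753, -0.0, -0.001]
ft_force: [-0.3, 1.3, -2.5]
grip_width: 0.0193
grasp_force: 59.2
clock: 12.92
eef_pos: [0.5648, -0.223, 0.0914]
tool_rot: [0.658, 0.753, 0.0, 0.0]
ft_force: [0.6, -0.3, -2.5]
grip_width: 0.019
grasp_force: 59.2
shift [0.002 0.006 0.04 ] turn 0.0004 cur yaw 7.8 j6 1.06 t 12.93
```

```bash
python3 -m creep '0 0.002 0.004 0.01 0; 0 0.002 0.004 0.02 0; 0 0.002 0.004 0.028 0; 0 0.002 0.004 0.028 0; 0 0.002 0.004 0.028 0'
python3 -m creep '0 0 0 0.005 0; 0 0 0 0.01 0; 0 0 0 0.013 0; 0 0 0 0.013 0'; python3 -c "
from h import *
go(.5656,-.2225,.0855,7.7)"
```

```text
clock: 13.55
eef_pos: [0.5652, -0.2226, 0.0871]
tool_rot: [0.657, 0.753, -0.0, -0.0]
ft_force: [0.6, -0.1, -2.1]
grip_width: 0.0189
grasp_force: 59.2
clock: 14.05
eef_pos: [0.5653, -0.2226, 0.0856]
tool_rot: [0.658, 0.753, 0.0, 0.0]
ft_force: [-1.1, 0.2, 1.8]
grip_width: 0.019
grasp_force: 59.6
shift [0.001 0.002 0.   ] turn 0.0004 cur yaw 7.8 j6 1.06 t 14.05
```

```bash
python3 -m creep '0.3 0 0 0 0; 0.45 0 0 0 0; 0.6 0 0 0 0; 0.8 0 0 0 0; 1 0 0 0 0; 1 0 0 0 0'
python3 -m creep '1 0 0 -0.1 0; 1 0 0 -0.3 0; 1 0 0 -0.5 0; 1 0 0 -0.7 0; 1 0 0 -0.7 0'
python3 -m creep '1 0.3 0 0 -0.05; 1 0.6 0 0 -0.11; 1 0.8 0 0 -0.17; 1 0.8 0 0 -0.22; 1 0.8 0 0 -0.28; 1 0.8 0 0 -0.33; 1 0.8 0 0 -0.39; 1 0.8 0 0 -0.44; 1 0.8 0 0 -0.44'
python3 - <<'E'
from h import *
np.set_printoptions(precision=4,suppress=True)
a=camera("side")[:,:,::-1];b=camera("top")[:,:,::-1]
cv2.imwrite("pics/placed.png",np.hstack([cv2.resize(a[150:230,290:370],None,fx=5,fy=5,interpolation=cv2.INTER_CUBIC),cv2.resize(b[150:230,325:405],None,fx=5,fy=5,interpolation=cv2.INTER_CUBIC)]))
go(.5502,-.1072,.18,164)
E
```

```text
clock: 14.8
eef_pos: [0.5652, -0.2226, 0.0851]
tool_rot: [0.658, 0.753, 0.0, -0.0]
ft_force: [0.7, 0.3, 0.4]
grip_width: 0.0858
grasp_force: 0.0
clock: 15.42
eef_pos: [0.5673, -0.2234, 0.1945]
tool_rot: [0.658, 0.753, 0.001, 0.004]
ft_force: [0.1, -0.2, 0.0]
grip_width: 0.0854
grasp_force: 0.0
clock: 16.55
eef_pos: [0.5486, -0.1036, 0.1897]
tool_rot: [0.027, 1.0, 0.0, -0.001]
ft_force: [0.5, -0.0, -0.4]
grip_width: 0.0858
grasp_force: 0.0
shift [-0.011 -0.023  0.066] turn -0.4287 cur yaw 86.8 j6 -0.13 t 16.65
```

View pics/placed.png

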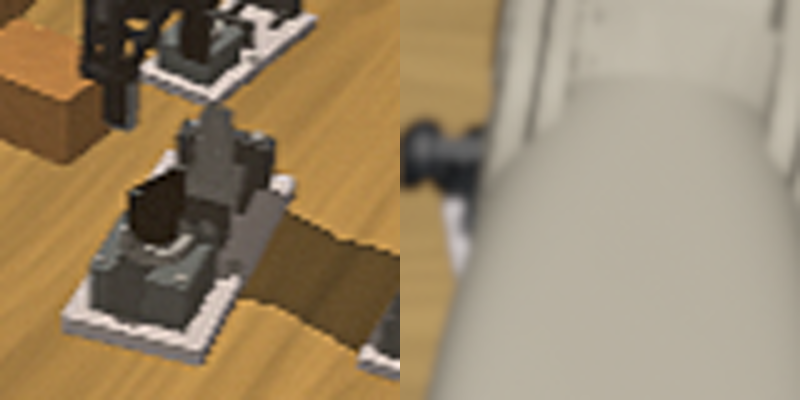

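The side view shows the fitting upright between jaws, its head at about (333,180). Next I turn to the knob bar's angle and descend.

```bash
python3 -m creep '1 -0.011 -0.021 0 -0.055; 1 -0.011 -0.021 0 -0.11; 1 -0.011 -0.021 0 -0.165; 1 -0.011 -0.021 0 -0.22; 1 -0.011 -0.021 0 -0.275; 1 -0.011 -0.021 0 -0.33; 1 -0.011 -0.021 0 -0.385; 1 -0.011 -0.021 0 -0.43; 1 -0.011 -0.021 0 -0.43'
python3 - <<'E'
from h import *
go(.5503,-.1068,.105,164)
camera("side")
print([(np.round(d["at"],4),round(d["conf"],2)) for d in spot_point("knob_dot","side")+spot_point("knob_grip","side")])
E
```

```text
clock: 17.77
eef_pos: [0.5504, -0.1069, 0.19]
tool_rot: [-0.603, 0.798, 0.0, -0.0]
ft_force: [0.6, 0.5, 0.3]
grip_width: 0.085
grasp_force: 0.0
shift [-0.001  0.     0.567] turn 0.0011 cur yaw 164.2 j6 -1.49 t 17.77
[(array([ 0.5574, -0.0917,  0.1072]), 0.57), (array([ 0.3711, -0.1401,  0.08  ]), 0.46), (array([ 0.5511, -0.1081,  0.1037]), 0.63), (array([ 0.3709, -0.157 ,  0.0707]), 0.56)]
```

```bash
python3 -m creep '1 0 0 0.15 0; 1 0 0 0.3 0; 1 0 0 0.45 0; 1 0 0 0.565 0; 1 0 0 0.565 0; 1 0 0 0.565 0'
python3 -m creep '0 0 0 0 0; 0 0 0 0 0; 0 0 0 0 0; 0 0 0 0 0; 0 0 0 0 0; 0 0 0 0 0; 0 0 0 0 0; 0 0 0 0 0'
python3 -c "
from h import *
print(np.round(st()[0]['ft_torque'],3));go(.5503,-.1068,.105,164)"
```

```text
clock: 18.68
eef_pos: [0.551, -0.107, 0.1061]
tool_rot: [-0.604, 0.797, -0.0, 0.0]
ft_force: [0.5, -0.4, 0.1]
grip_width: 0.0856
grasp_force: 0.0
clock: 19.68
eef_pos: [0.5511, -0.1069, 0.1058]
tool_rot: [-0.604, 0.797, -0.0, 0.001]
ft_force: [1.9, 0.3, 3.4]
grip_width: 0.0131
grasp_force: 60.9
[ 0.157 -0.416 -0.165]
shift [0.001 0.005 0.005] turn 0.0021 cur yaw 164.4 j6 -1.49 t 19.68
```

```bash
cat > t.py <<'E'
from h import *
o,p,Rm=st();print("tz",round(o["ft_torque"][2],3),"tau6",round(o["tau"][5],3),"yaw",round(np.degrees(np.arctan2(Rm[1,1],Rm[0,1])),2),"F",np.round(o["ft_force"],1),"w",o["grip_width"],"t",round(o["clock"],2))
E
python3 -m creep '0 0 0 0 0.03; 0 0 0 0 0.06; 0 0 0 0 0.09; 0 0 0 0 0.12;0 0 0 0 0.15' >/dev/null; python3 t.py
python3 -m creep '0 0 0 0 0.03; 0 0 0 0 0.06; 0 0 0 0 0.09; 0 0 0 0 0.12;0 0 0 0 0.15' >/dev/null; python3 t.py
python3 -m creep '0 0 0 0 0.01;0 0 0 0 0.02' >/dev/null; python3 t.py
python3 -m creep '0 0 0 0 0;0 0 0 0 0' >/dev/null; python3 t.py
python3 - <<'E'
from h import *
a=camera("side")[:,:,::-1]
cv2.imwrite("pics/turn1.png",cv2.resize(a[150:230,290:370],None,fx=7,fy=7,interpolation=cv2.INTER_CUBIC))
E
```

```text
tz 0.151 tau6 -0.467 yaw 137.24 F [3.7 0.8 1.6] w 0.012897365123826457 t 20.3
tz 0.128 tau6 -0.466 yaw 110.23 F [ 3.2 -1.4  1. ] w 0.013220787734176027 t 20.93
tz 0.172 tau6 -0.058 yaw 106.75 F [ 5.9 -2.9  0.9] w 0.012800596406109048 t 21.18
tz 0.007 tau6 -0.018 yaw 106.78 F [ 5.3 -2.6  1.4] w 0.012790954712229196 t 21.43
```

View pics/turn1.png

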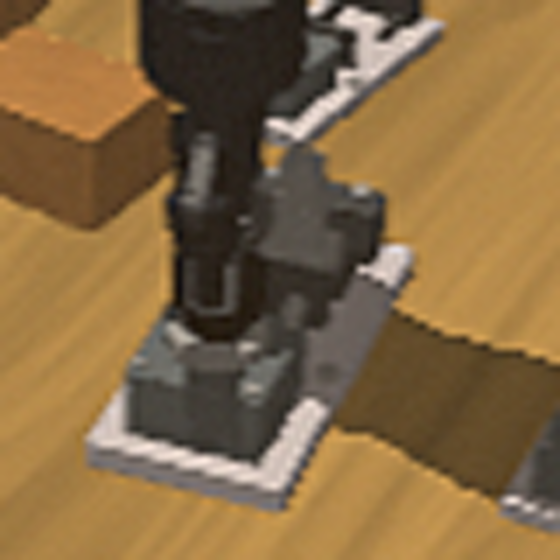

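The jaw has advanced about 14 mm, and free-running torque is about 0.15. From here I go in small steps and read the torque after each.

```bash
for i in 1 2 3 4 5; do python3 -m creep '0 0 0 0 0.01; 0 0 0 0 0.02' >/dev/null; python3 t.py; done
```

```text
tz 0.133 tau6 -0.054 yaw 103.15 F [ 4.8 -2.1  1.5] w 0.012792317655013624 t 21.73
tz 0.148 tau6 -0.054 yaw 99.55 F [ 5.2 -2.9  0.1] w 0.012937077240614327 t 21.98
tz 0.19 tau6 -0.054 yaw 95.94 F [ 4.5 -2.9  0.4] w 0.012725041894057296 t 22.23
tz 0.117 tau6 -0.054 yaw 92.34 F [ 5.1 -3.2  0.5] w 0.013054854813383811 t 22.48
tz 0.158 tau6 -0.054 yaw 88.74 F [ 5.7 -1.9  1.1] w 0.01299480851572154 t 22.73
```

```bash
for i in 1 2 3 4 5; do python3 -m creep '0 0 0 0 0.01; 0 0 0 0 0.02' >/dev/null; python3 t.py; done
```

```text
tz 0.186 tau6 -0.055 yaw 85.14 F [ 5.  -3.4  0.2] w 0.012529488128878495 t 22.98
tz 0.117 tau6 -0.055 yaw 81.53 F [ 5.2 -2.9  0.5] w 0.013048977237086033 t 23.23
tz 0.175 tau6 -0.055 yaw 77.93 F [ 5.2 -3.5  1. ] w 0.0126509342935721 t 23.48
tz 0.175 tau6 -0.055 yaw 74.33 F [ 5.3 -3.8  0.7] w 0.012894883259821903 t 23.73
tz 0.141 tau6 -0.055 yaw 70.72 F [ 4.9 -3.3  0.9] w 0.01292120719948932 t 23.98
```

```bash
for i in 1 2 3 4 5; do python3 -m creep '0 0 0 0 0.01; 0 0 0 0 0.02' >/dev/null; python3 t.py; done
```

```text
tz 0.116 tau6 -0.056 yaw 67.12 F [ 4.3 -5.3  0.3] w 0.013054616112502384 t 24.23
tz 0.149 tau6 -0.056 yaw 63.52 F [ 4.7 -4.1  0.7] w 0.01285290596670093 t 24.48
tz 0.171 tau6 -0.056 yaw 59.91 F [ 3.8 -4.3 -0.2] w 0.012888652628365447 t 24.73
tz 0.128 tau6 -0.056 yaw 56.31 F [ 3.9 -5.5  0.7] w 0.012611785206584236 t 24.98
tz 0.16 tau6 -0.036 yaw 52.71 F [ 4.6 -4.8  1.1] w 0.012624508917517211 t 25.23
```

```bash
for i in 1 2 3 4; do python3 -m creep '0 0 0 0 0.01; 0 0 0 0 0.02' >/dev/null; python3 t.py; done
```

```text
tz 0.158 tau6 -0.032 yaw 49.11 F [ 3.6 -4.3  0.9] w 0.01248577820326994 t 25.48
tz 0.135 tau6 -0.033 yaw 45.51 F [ 4.  -4.9  1.1] w 0.012844342068311112 t 25.73
tz 0.195 tau6 -0.033 yaw 41.91 F [ 3.8 -4.5  0.6] w 0.012722824221691324 t 25.98
tz 0.324 tau6 0.126 yaw 38.32 F [ 4.6 -4.9  0.6] w 0.012863730269759595 t 26.23
```

```bash
for i in 1 2 3; do python3 -m creep '0 0 0 0 0.005; 0 0 0 0 0.01' >/dev/null; python3 t.py; done
```

```text
tz 0.406 tau6 0.328 yaw 36.58 F [ 3.4 -6.1  1.8] w 0.01290238705152675 t 26.48
tz 0.414 tau6 0.346 yaw 34.78 F [ 4.2 -5.7  0.8] w 0.013256945973235278 t 26.73
tz 0.339 tau6 0.253 yaw 32.97 F [ 3.8 -5.9  0.7] w 0.012827159360834124 t 26.98
```

```bash
for i in 1 2 3; do python3 -m creep '0 0 0 0 0.005; 0 0 0 0 0.01' >/dev/null; python3 t.py; done
```

```text
tz 0.15 tau6 0.059 yaw 31.14 F [ 3.5 -4.5  1.4] w 0.012686683223790688 t 27.23
tz -0.018 tau6 -0.156 yaw 29.3 F [ 3.2 -5.7  0.8] w 0.013116893081673275 t 27.48
tz -0.171 tau6 -0.239 yaw 27.48 F [ 4.1 -4.5  0.5] w 0.013077918262405988 t 27.73
```

```bash
for i in 1 2; do python3 -m creep '0 0 0 0 0.005; 0 0 0 0 0.01' >/dev/null; python3 t.py; done; python3 -m creep '0 0 0 0 0.005; 0 0 0 0 0.005' >/dev/null; python3 t.py
```

```text
tz -0.083 tau6 -0.194 yaw 25.68 F [ 3.8 -5.   2.1] w 0.012697589221879703 t 27.98
tz 0.018 tau6 -0.068 yaw 23.9 F [ 3.3 -5.8  1.1] w 0.012818848046905692 t 28.23
tz -0.032 tau6 0.022 yaw 23.02 F [ 4.  -5.   1.9] w 0.012643983868454285 t 28.48
```

```bash
python3 -m creep '0.3 0 0 0 0; 0.5 0 0 0 0; 0.8 0 0 0 0; 1 0 0 0 0; 1 0 0 0 0; 1 0 0 0 0'
python3 -m creep '1 0 0 -0.15 0; 1 0 0 -0.4 0; 1 0 0 -0.7 0; 1 0 0 -0.7 0'
for i in 1 2; do python3 -m creep '1 0.3 0 0 0; 1 0.65 0 0 0; 1 0.95 0 0 0; 1 0.95 0 0 0'|grep -E "eef|force"; done
python3 - <<'E'
from h import *
np.set_printoptions(precision=4,suppress=True)
a=camera("side")[:,:,::-1];b=camera("top")[:,:,::-1]
cv2.imwrite("pics/end.png",np.hstack([cv2.resize(a[160:220,300:360],None,fx=6.6,fy=6.6,interpolation=cv2.INTER_CUBIC),cv2.resize(b[160:220,330:390],None,fx=6.6,fy=6.6,interpolation=cv2.INTER_CUBIC)]))
for n in("top","side"):
  for k in("knob_dot","knob_grip","fitting","collar"): print(k,n,[(d["at"],round(d["conf"],2)) for d in spot_point(k,n) if abs(d["at"][0]-.557)<.04])
E
```

```text
clock: 29.22
eef_pos: [0.5504, -0.1069, 0.1054]
tool_rot: [0.551, 0.834, -0.0, -0.0]
ft_force: [-0.2, -0.4, 0.6]
grip_width: 0.0851
grasp_force: 0.0
clock: 29.72
eef_pos: [0.5531, -0.1074, 0.2149]
tool_rot: [0.551, 0.834, 0.002, 0.004]
ft_force: [0.4, -0.0, 0.4]
grip_width: 0.0849
grasp_force: 0.0
eef_pos: [0.4929, 0.0264, 0.2097]
ft_force: [1.1, -0.8, -0.1]
grasp_force: 0.0
eef_pos: [0.438, 0.1567, 0.2099]
ft_force: [0.8, -0.4, 0.2]
grasp_force: 0.0
knob_dot top [([0.5569, -0.1278, 0.108], 0.47)]
knob_grip top [([0.5485, -0.1063, 0.0987], 0.68)]
fitting top [([0.5652, -0.2225, 0.0154], 0.7)]
collar top [([0.5499, -0.1094, 0.0591], 0.69), ([0.5553, -0.1016, 0.0546], 0.67)]
knob_dot side []
knob_grip side []
fitting side [([0.5684, -0.2243, -0.0025], 0.53), ([0.5625, -0.2277, 0.0167], 0.51)]
collar side []
```

View pics/end.png

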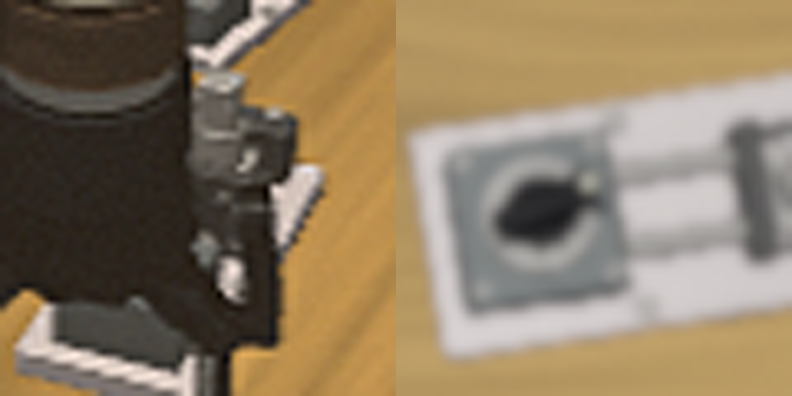

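The top view shows the knob's dot now toward the jaws at (359,188), and the moving jaw far forward at (384,188). I'll take one last close look at the clamped fitting.

```bash
python3 - <<'E'
from h import *
np.set_printoptions(precision=4,suppress=True)
b=camera("top")[:,:,::-1]
cv2.imwrite("pics/end2.png",cv2.resize(b[165:210,340:415],None,fx=10,fy=10,interpolation=cv2.INTER_CUBIC))
o=np.array([.566,-.226]);X=np.array([-.1336,.991]);Y=np.array([-.991,-.1336])
P=lambda x,y,z:(pix("top",[*(o+x/1e3*X+y/1e3*Y),z])-[340,165]+.5)*10
for q in [(-18,35,.05),(-18,-35,.05),(18,30,.049),(18,-30,.049),(-10,10,.09),(10,-10,.09),(10,10,.09),(-10,-10,.09)]: print(q,P(*q).round())
E
```

```text
(-18, 35, 0.05) [613. 330.]
(-18, -35, 0.05) [569.  87.]
(18, 30, 0.049) [483. 333.]
(18, -30, 0.049) [446. 125.]
(-10, 10, 0.09) [599. 227.]
(10, -10, 0.09) [513. 166.]
(10, 10, 0.09) [526. 238.]
(-10, -10, 0.09) [586. 154.]
```

View pics/end2.png

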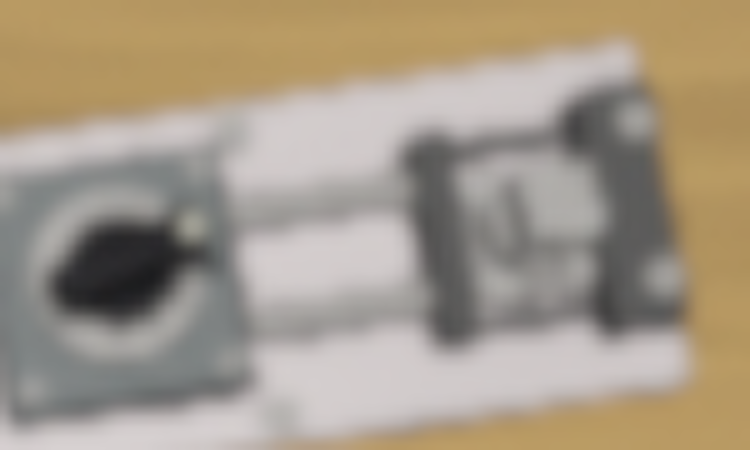

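In this crop the fitting stands square. Its head is at crop (525–605, 165–240), and the moving jaw's face is at about (455–480), where I predicted it for the clamped state. The knob is free, so I hand the job in.

```bash
python3 -c "
from workcell import ticket;print(ticket.job_done())"
```

```text
the job is handed in; nothing more can be done
None
```

The fitting stands square in the large jig, clamped against the fixed jaw by the knob after one click by torque reading; the knob is released and the job was handed in at about 31 s.

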